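# Start a hold-down's hand screw without crossing it

## Task

Screw the hold-down's T-handle screw fully home, clockwise seen from above, so that its rubber foot clamps the mahogany strip. Start it gently: the first thread is damaged and the screw can catch crossed, so if it binds early back it off and find the proper start instead of forcing it, because forcing breaks the brass insert loose. Leave the strip and the things round the jig where they are, and let go of the handle.

Things in the scene. Friction and masses are not known exactly. Their poses are not given: they have to be found in the camera images.
- jig: The hold-down jig, fixed to the bench: plywood board 190 x 160 x 20 mm (in its frame x -75 to 115, y +-80 mm) with a dark steel boss. Origin under the screw's axis at the board's underside; z up. A steel strap 166 x 32 x 12 mm lies along x over the boss from x -66 to 100 mm, at most 98 to 110 mm over the bench; it carries the captive T-handle screw at x 0 and a foot at x 75 mm.
- strap (a joint): Height of strap, screw and handle together (m), up positive; they slide freely and rest by their weight (about 5 N) on the thread. 0: the screw's tip rests on the flat rim of the thread. About -0.010: tip dropped into one of the notches in the rim; between: on a ramp. Below -0.0125: true thread has caught. About -0.021: fully home. Can be lifted to +0.012 when not in the thread.
- screw (a joint): Turn of the hand screw and its T-handle (rad), positive anticlockwise seen from above; it falls as the screw is turned clockwise, i.e. in. It has no stop of its own and turns lightly (under 0.1 N m) on the rim and in the true thread.
- bar_middle (a point): Middle of the T-handle's bar, on the screw's vertical axis, 164 mm above the bench when joint strap is 0. The bar is level round steel, 14 mm thick, 148 mm long over two end knobs (17 mm across, 7 mm long), through a hub 28 mm across (18 mm below to 9 mm above bar_middle). Under the bar's free lengths the strap (and its heads) stays 48 mm below the bar's middle.
- bar_end (a point): One end of the T-handle's bar, 70 mm from bar_middle; both ends are alike. From 14 to 66 mm off the axis the bar is bare and can be straddled from above and pushed sideways. Straddled without gripping, it can sink or rise with the thread by itself; gripped tightly, it is held up and the tip cannot drop.
- insert (a joint): Turn of the brass insert in the boss (rad), 0 as glued. It holds until the screw is turned against a stop with more than about 0.9 N m (18 N at 50 mm from the axis), then slips round; more than 0.2 rad either way is broken loose.
- jig_top (a point): Top of the brass insert, on the screw's axis, 74.5 mm above the bench. Unseen in it is a two-start thread (it repeats each half turn) at an unknown angle. In each half turn its flat rim has two notches, 9 mm deep, that feel alike as the tip drops in: the true start and, 1.5 rad further clockwise, a damaged false one.
- boss_foot (a point): Foot of the boss on the board, on the screw's axis, 20 mm above the bench; the boss is 72 mm across (flange 84 mm) and 50 mm high. Turning anticlockwise, the tip falls suddenly into a notch, has up to about 0.3 rad of free turn there, then climbs out again over a ramp of 0.9 rad at up to about 0.2 N m (or lift the handle). Turned fast clockwise, it may catch on a notch's far edge.
- rod_top (a point): Top of the thin steel guide rod, 116 mm above the bench, 48 mm from the axis. Of the thread: turned clockwise, the tip in a false notch binds hard within 0.4 rad, staying at the same height; in a true notch it runs on freely, sinking 10 mm per rad, and stops hard at home about 1.3 to 1.6 rad after the notch.
- foot_face (a point): Middle of the underside of the rubber foot, 32 mm across, on a stalk under the strap's far end; it moves with the strap, meets the strip about 3 mm before home, and yields upward on a spring.
- strip: Mahogany strip 45 x 272 x 10 mm, loose, flat on the jig's board across it, under the rubber foot; origin at the middle of its underside, long axis y.
- caul: Loose softwood block 52 x 63 x 32 mm beside the jig; bystander. Origin at the middle of its underside.
- wax_tin: Loose flat round tin, 74 mm across, 33 mm high, beside the jig; bystander. Origin at the middle of its underside.
- cup: Loose white cup, 66 mm across, 70 mm high, behind the jig; bystander. Origin at the middle of its underside.

How it is judged:
By the outcome, as a careful person would: the job done as asked, in the order asked, and still so for the second after the job is handed in, with the robot touching nothing.
It also fails if it takes over 61 s, if anything falls off the work surface, if the arm or the gripper's body presses on something with over 40 N, if the wrist force passes 120 N, or if a joint passes its speed limit or range.

## Robot

A 6-joint arm with a two-finger parallel gripper is mounted at the origin on a cart in front of the work surface, level with it; the furniture and walls round the work are solid. World frame = base frame: x ahead of the robot, y to its left, z up, the work surface at z = 0. Lengths are in mm, angles in rad, forces in N, time in s.
With the tool pointing down it reaches from about 350 to 975 mm from the base axis. Payload 7.1 kg.
Tool frame: the origin (TCP) lies between the finger pads; the fingertips stand 14 mm ahead of it and the grasp point (between the pads) lies 5 mm behind it; z points along the fingers, y is the line along which they close (so a half turn about z gives the same grasp; the last joint's range is limited). The gripper opens to 88 mm and grips with 3 to 60 N. Pads are 20 mm wide; open, the fingers measure 115 mm over their backs; the gripper's body (75 mm by 178 mm) begins 61 mm behind the grasp point.
Start: joints at [1.298, 0.423, 1.63, -0, 1.089, -0.019], TCP at [156.896, 604.97, 236.675] pointing down, gripper open.
Joint ranges: [-3, 3], [-0.9, 2.11], [0.09, 2.58], [-1.31, 4.45], [0.11, 2.69], [-2.54, 2.54]. Speed limits (rad/s): [2.39, 2.39, 3.01, 3.14, 3.14, 3.14].

## Interface

Orientations are given as a rotation vector (axis times angle).
In Python, from workcell import ctrl gives the robot as it stands. The module is installed in compiled form; this text tells all that it offers.
- The arm moves only by the tool servo_tool, never from a script. Its argument "plan" is a list of rows, each a list of 3 entries, a list of its own where there are three numbers: the closure, from 0 (fully open) to 1 (shut), then the shift along the world's x, y, z in mm, then the turn about the world's z in degrees. In form: [[hand, [x, y, z], yaw], ...]. A call has 1 to 10 rows; each row is the pose to reach, as a shift and turn from the pose commanded when the call began; what a row does not reach only later rows make up. A row lasts 1/12 s, in which the tool goes at most 41.7 mm and 7.16 degrees, less where a joint would pass 70% of its speed; a pose out of reach is approached as far as the arm can. A call with a gripper value outside its range is refused whole. The fingers move at their own pace and stop on an object; the grip force is fixed at half the most. Time passes only in rows, so rows that repeat a pose let the fingers close. It gives the time, the measured TCP pose, the force, the opening and the grip force at its end, in the units of the state.
- ctrl.get_obs(): the state, without advancing time (a new reading comes with each control period).
- ctrl.get_image(name): name is "side" or "top"; returns the picture (420x560x3 uint8, blue, green, red); there is no depth.
- ctrl.camera_info(name): a dict with "fovy" (degrees; the focal length in pixels is half the picture's height over the tangent of half this angle, whatever the lens; pixels are square), "cx", "cy" (the principal point, pixels), "rvec" (rotation vector, rad) and "tvec" (3), from world to camera coordinates, as OpenCV has them. Camera axes: x right, y down, z forward; pixel columns grow to the right and rows downward; lengths in mm; the calibration is good to about 2 mm. A picture is of the moment at which its call begins. camera_info takes no time and is no camera call.
- ctrl.close_job(): hands the job in; it is judged then, once.
The state is a dict: "t": time; "qpos": joint angles; "qvel": joint speeds; "joint_torque": joint torques, N m; "ee_pos": TCP position; "orientation": TCP orientation; "ft_force": force on the tool from outside, world axes, zero at the start; "moment": the same for the moment, N m; "width": finger opening in mm; "grasp_force": force on a finger pad.
Only numpy, scipy, OpenCV 4.12 (cv2) and the standard library are available. Lean on these libraries where they do the work, as an engineer would, in place of code of your own. Each camera call takes 0.05 s, during which the arm holds its last target. There are 200 camera calls.

## Working session

There is one attempt and no reset: what is moved stays moved. The work goes in short steps, Python scripts to look and compute and a tool call to move; the robot and the scene stay as the last step left them, time stands still between calls to the robot, and variables do not carry over. Pictures are saved under pics/ and viewed, at most 10 in all, crops included, and the job is handed in when it is done.

Besides the shell and the picture viewer there is one more tool, called after ">>>" as name(argument=value, ...) on one line, values as JSON. servo_tool: Moves the arm, as the interface text tells. Its arguments: {"type":"object","properties":{"plan":{"type":"array"}},"required":["plan"]}

```bash
mkdir -p pics; cat > h.py <<'E'
from workcell import ctrl
import numpy as np, cv2
def cam(n):
    i=ctrl.camera_info(n); f=210/np.tan(np.radians(i["fovy"])/2)
    K=np.array([[f,0,i["cx"]],[0,f,i["cy"]],[0,0,1]])
    return K,np.array(i["rvec"],float),np.array(i["tvec"],float).reshape(3)
def ray(n,uv):
    K,r,t=cam(n); R=cv2.Rodrigues(r)[0]
    return -R.T@t, R.T@np.linalg.solve(K,[uv[0],uv[1],1])
def onz(n,uv,z):
    c,d=ray(n,uv); return c+d*(z-c[2])/d[2]
def proj(n,P):
    K,r,t=cam(n); return cv2.projectPoints(np.array(P,float).reshape(-1,1,3),r,t,K,None)[0].reshape(-1,2)
E
python3 - <<'E'
from h import *
for n in("side","top"):
    cv2.imwrite(f"pics/{n}0.png",ctrl.get_image(n)); print(n,ctrl.camera_info(n)); print(ray(n,(280,210)))
print(ctrl.get_obs())
E
```

```text
side {'fovy': 49.785056268444634, 'cx': 277.6852685449267, 'cy': 216.2113328316818, 'rvec': array([ 2.30997345, -0.12014806,  0.05285798]), 'tvec': array([-565.62269594,  174.98974434,  931.67850313])}
(array([ 503.5775988 , -624.33142887,  758.41620955]), array([ 0.08253263,  0.74202387, -0.6654348 ]))
top {'fovy': 46.91342009747402, 'cx': 275.29876092463485, 'cy': 209.6989885572121, 'rvec': array([ 2.18115508, -2.1272624 ,  0.14761315]), 'tvec': array([  84.03651645,  597.7292393 , 1291.48211654])}
(array([ 418.91200994,  101.8689094 , 1358.82445156]), array([ 0.13224799, -0.01191084, -0.99119289]))
{'t': 0.1, 'qpos': array([ 1.29801234e+00,  4.23737857e-01,  1.63060767e+00,  5.50222129e-06,
        1.08866405e+00, -1.89884327e-02]), 'qvel': array([ 0.00086352, -0.00204122, -0.00214491,  0.00076442,  0.00142568,
       -0.00074845]), 'joint_torque': array([ 2.44187240e-04, -5.45609987e+01, -2.74319923e+01,  6.44855713e-02,
        1.88354863e-02, -1.24535262e-06]), 'ee_pos': array([156.75666016, 604.50549954, 235.99835273]), 'orientation': array([-3.97569250e-01, -3.11612160e+00,  2.20079625e-03]), 'ft_force': array([-0.9614436 ,  0.02533856, -1.01556734]), 'moment': array([ 0.01175693,  0.02554377, -0.03970755]), 'grasp_force': 0.0, 'width': 87.90053226403907}
```

View pics/side0.png

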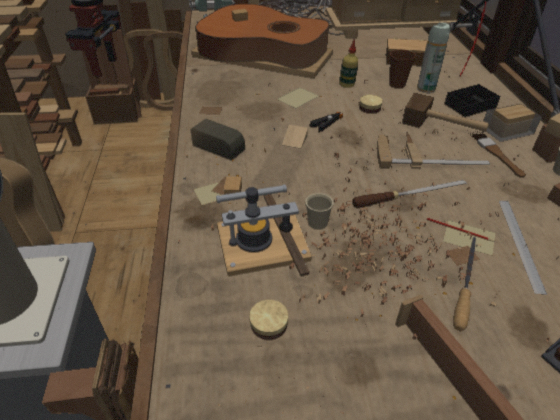

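View pics/top0.png

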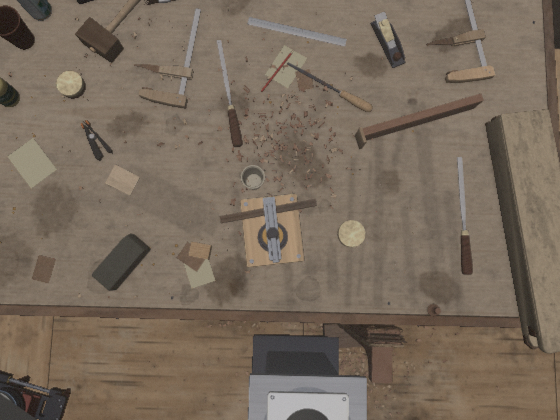

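The side view shows the jig with its handle hub at about (252,193) and the bar from (220,199) to (286,189). In the top view the boss is at about (272,235), the strap runs up the image, the strip ends are at (222,219) and (315,203), the cup is at (253,178) and the tin at (352,234). I'll enlarge both views.

```bash
python3 - <<'E'
from h import *
s=cv2.imread("pics/side0.png")[170:280,190:340]; t=cv2.imread("pics/top0.png")[165:280,210:370]
cv2.imwrite("pics/c1.png",np.vstack([cv2.resize(s,(450,330),interpolation=2),]));
a=cv2.resize(s,(400,293),interpolation=2);b=cv2.resize(t,(800,575),interpolation=2)
cv2.imwrite("pics/ct.png",b); cv2.imwrite("pics/cs.png",cv2.resize(s,(750,550),interpolation=2))
E
```

```text
(no output)
```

View pics/ct.png

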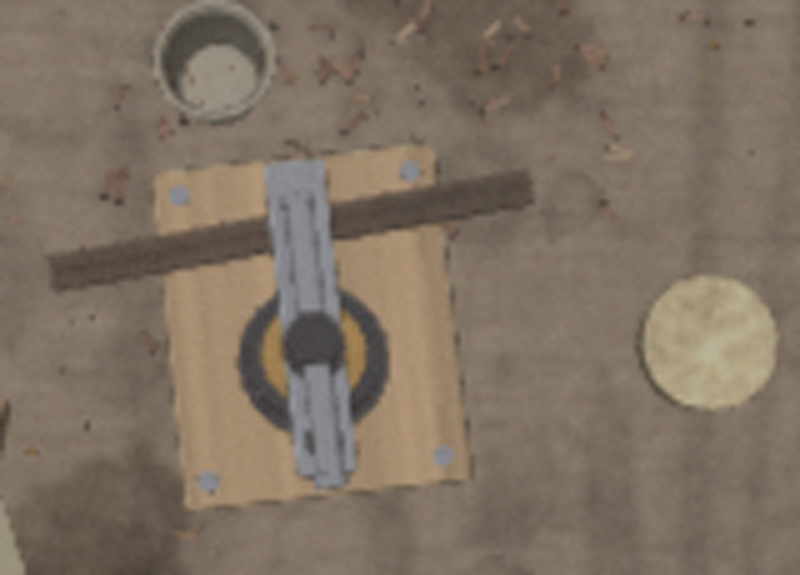

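View pics/cs.png

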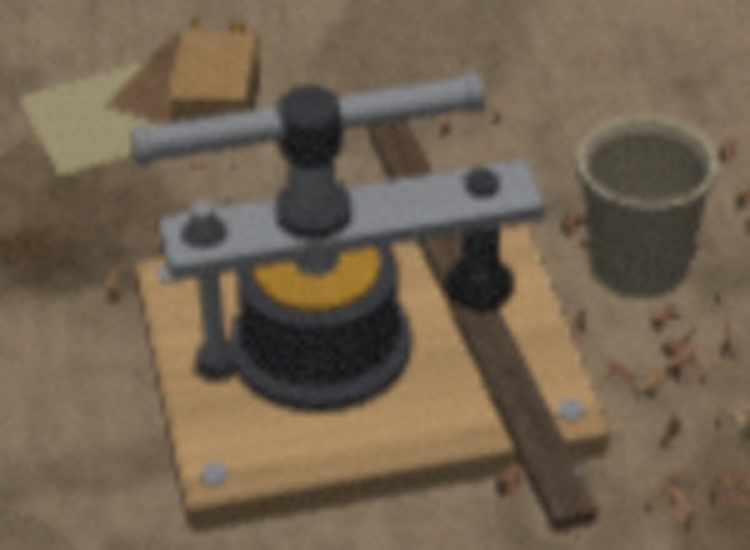

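The top crop shows the hub at crop (314,339) and the bar from about (330,484) to (299,192), nearly over the strap. In the side crop the knob ends are at (134,143) and (482,91).

```bash
python3 - <<'E'
from h import *
T=lambda u,v:(210+u/5-.4,165+v/5-.4); S=lambda u,v:(190+u/5-.4,170+v/5-.4)
np.set_printoptions(precision=1,suppress=True)
print("hub top",onz("top",T(314,339),173), "side hub top", onz("side",S(310,98),173))
a,b=onz("top",T(330,484),164),onz("top",T(299,192),164); print("bar top",a,b,np.linalg.norm(a-b),(a+b)/2,np.degrees(np.arctan2(*(b-a)[1::-1])))
a,b=onz("side",S(134,143),164),onz("side",S(482,91),164); print("bar side",a,b,np.linalg.norm(a-b),(a+b)/2,np.degrees(np.arctan2(*(b-a)[1::-1])))
q=[(187,508),(470,480),(436,145),(155,173)]; B=[onz("top",T(*p),20) for p in q]; print("board",np.array(B))
for i in range(4): print(np.linalg.norm(B[i]-B[(i+1)%4]))
ex=(B[3]-B[0]+B[2]-B[1]);print("yaw",np.degrees(np.arctan2(ex[1],ex[0])))
print("boss rim", onz("top",T(314,362),70), "cup",onz("top",T(215,62),70),"tin",onz("top",T(710,342),33))
print("strip ends",onz("top",T(52,272),30),onz("top",T(531,188),30))
# triangulate ends
def tri(p,q):
    c1,d1=ray("top",p);c2,d2=ray("side",q);d1/=np.linalg.norm(d1);d2/=np.linalg.norm(d2)
    s=np.linalg.lstsq(np.c_[d1,-d2],c2-c1,rcond=None)[0];return (c1+d1*s[0]+c2+d2*s[1])/2,np.linalg.norm(c1+d1*s[0]-c2-d2*s[1])
print(tri(T(330,484),S(134,143)),tri(T(299,192),S(482,91)))
E
```

```text
hub top [521.2 105.  173. ] side hub top [525.2  98.2 173. ]
bar top [450.8  95.3 164. ] [595.3 114.4 164. ] 145.7702504341376 [523.  104.9 164. ] 7.5000410327895
bar side [452.6  87.7 164. ] [597.2 106.4 164. ] 145.84139213483186 [524.9  97.1 164. ] 7.361499629227658
board [[439.5 172.8  20. ]
 [458.7  17.5  20. ]
 [645.1  39.8  20. ]
 [625.2 196.7  20. ]]
156.4178078626399
187.75006634065423
158.19733640422118
187.22904790020166
yaw 7.070552614257086
boss rim [517.7 104.9  70. ] cup [679.2 162.7  70. ] tin [ 537.  -112.3   33. ]
strip ends [566.9 251.   30. ] [620.6 -13.   30. ]
(array([451.5,  95.4, 157.6]), np.float64(1.1384904971499121)) (array([597.3, 114.4, 157.4]), np.float64(2.0122483802158277))
```

```bash
python3 - <<'E'
from h import *
np.set_printoptions(precision=0,suppress=True)
a=np.radians(7.2);o=np.array([522.5,104.5])
def J(x,y,z): return [o[0]+x*np.cos(a)-y*np.sin(a),o[1]+x*np.sin(a)+y*np.cos(a),z]
def C(n,P):
    off=dict(side=(190,170),top=(210,165))[n]; return (proj(n,P)-off+.4)*5
print("board side",C("side",[J(-75,-80,20),J(115,-80,20),J(-75,80,20)]))
print("boss top rim front", C("side",[J(0,0,70)]), C("top",[J(0,0,70),J(-75,-80,20),J(115,80,20)]))
for s in(0,-5,-10): print(s,"strap",C("side",[J(-66,-16,110+s),J(100,-16,110+s),J(100,16,110+s),J(-66,-16,98+s),J(100,-16,98+s)]).tolist(),"bar",C("side",[J(0,0,164+s),J(0,0,173+s),J(-70,0,164+s),J(70,0,164+s)]).tolist())
E
```

```text
board side [[179. 509.]
 [607. 434.]
 [130. 259.]]
boss top rim front [[312. 270.]] [[315. 353.]
 [473. 481.]
 [152. 171.]]
0 strap [[161.1780682679699, 251.42326505024468], [542.6382320163243, 191.9254423371164], [523.852815449702, 145.34131898417198], [163.53761307927581, 272.13363300463794], [541.7992677887976, 212.5400749346812]] bar [[303.36611221398965, 105.69752032599692], [302.47122539666685, 88.74478184826029], [135.01429614584364, 130.3884773138429], [467.55168598297007, 81.61759630359282]]
-5 strap [[162.16608130224824, 260.0953247566735], [542.2869813048026, 200.55620885858826], [523.5726886637941, 153.9313737269502], [164.5090307161014, 280.66003038418484], [541.4537514763633, 221.02993851122446]] bar [[303.8582739940474, 115.02103452304237], [302.96982190189834, 98.19019549776681], [136.1247172417954, 139.7400913064453], [467.4556071478123, 90.91153701912742]]
-10 strap [[163.14712829474854, 268.70624161567105], [541.9381371483969, 209.12784264483204], [523.2944374333779, 162.46391478251323], [165.47365677918688, 289.12681626982544], [541.1105831262848, 229.46210906613996]] bar [[304.3469146109353, 124.27784379472467], [303.4648280886412, 107.5675941433492], [137.22709378242823, 149.02395660771032], [467.3602072616121, 100.13980134140351]]
```

>>> servo_tool(plan=[[0.4, [26, -31, 0], -7], [0.8, [52, -62, 0], -14], [0.8, [78, -93, 0], -21], [0.8, [104, -124, 0], -28], [0.8, [130, -155, 0], -35], [0.8, [156, -186, 0], -42], [0.8, [182, -217, 0], -49], [0.8, [208, -248, 0], -56], [0.8, [234, -279, 0], -63], [0.8, [260, -310, 0], -70]])

```text
t: 0.93
ee_pos: [417.6, 293.1, 236.6]
orientation: [-2.12, -2.318, 0.0]
ft_force: [0.7, 1.3, 0.2]
width: 24.8
grasp_force: 0.0
```

>>> servo_tool(plan=[[0.8, [16, -18, 0], -7], [0.8, [32, -36, 0], -14], [0.8, [48, -55, 0], -21], [0.8, [64, -73, 0], -28], [0.8, [80, -92, 0], -35], [0.8, [96, -110, 0], -42], [0.8, [112, -128, 0], -49], [0.8, [128, -146, 0], -56], [0.8, [144, -165, 0], -63], [0.8, [160, -183, 0], -70]])

```text
t: 1.77
ee_pos: [577.3, 110.8, 236.3]
orientation: [-3.066, -0.683, 0.001]
ft_force: [0.5, 0.9, 0.4]
width: 17.7
grasp_force: 0.0
```

>>> servo_tool(plan=[[0.8, [0, 0, -8], -7], [0.8, [0, 0, -16], -14], [0.8, [0, 0, -25], -18], [0.8, [0, 0, -25], -18]])

```text
t: 2.1
ee_pos: [575.7, 111.5, 209.6]
orientation: [3.135, 0.2, -0.006]
ft_force: [-0.3, 0.1, -0.2]
width: 17.6
grasp_force: 0.0
```

```bash
python3 - <<'E'
from h import *
s=cv2.imread("pics/side0.png")
for u in(235,270,290): print(u,s[185:225,u].mean(1).astype(int).tolist() if u!=290 else s[195:225,u].mean(1).astype(int).tolist())
o=ctrl.get_obs();print(o["ee_pos"],o["orientation"],o["qpos"],o["width"],o["t"])
i=ctrl.get_image("side");cv2.imwrite("pics/s1f.png",i);j=ctrl.get_image("top");cv2.imwrite("pics/t1f.png",j)
cv2.imwrite("pics/s1.png",np.hstack([cv2.resize(i[150:270,190:340],(400,320),interpolation=2),cv2.resize(j[170:290,210:360],(400,320),interpolation=2)]))
E
```

```text
235 [113, 113, 109, 110, 99, 67, 64, 86, 119, 128, 128, 110, 92, 69, 81, 104, 110, 113, 109, 107, 108, 112, 114, 113, 101, 95, 118, 131, 130, 120, 108, 99, 108, 124, 131, 127, 102, 72, 68, 95]
270 [97, 104, 119, 134, 133, 125, 106, 82, 62, 62, 70, 69, 65, 63, 65, 62, 62, 64, 65, 70, 97, 129, 131, 131, 134, 133, 134, 132, 130, 132, 115, 71, 65, 93, 125, 130, 127, 123, 122, 120]
290 [112, 114, 114, 116, 114, 111, 110, 122, 133, 131, 124, 123, 122, 126, 132, 134, 127, 108, 70, 73, 95, 111, 120, 120, 120, 116, 110, 84, 48, 31]
[575.67929802 111.46737441 209.63571565] [ 3.13486821  0.19968065 -0.00572363] [1.70951783e-01 4.00867958e-01 1.73629436e+00 3.11614903e-05
 1.00809279e+00 1.61450998e+00] 17.59420736254094 2.1
```

View pics/s1.png

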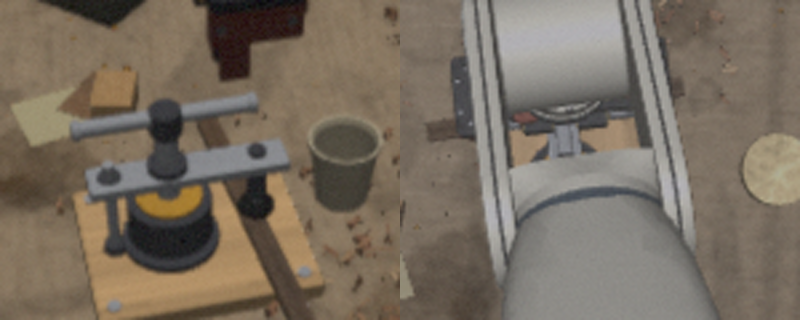

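The tool stands over the far half of the bar: the finger is at crop (235,60) and the bar's end at (250,103). I'll open a little, go down astride it, then narrow.

>>> servo_tool(plan=[[0.68, [0, 0, -5], 0], [0.68, [0, 0, -15], 0], [0.68, [0, 0, -25], 0], [0.68, [0, 0, -35], 0], [0.68, [0, 0, -45], 0], [0.68, [0, 0, -52], 0], [0.68, [0, 0, -52], 0]])

```text
t: 2.78
ee_pos: [575.7, 111.8, 157.5]
orientation: [3.135, 0.205, -0.005]
ft_force: [0.1, 0.3, 0.2]
width: 28.3
grasp_force: 0.0
```

>>> servo_tool(plan=[[0.74, [0, 0, 0], 0], [0.8, [0, 0, 0], 0], [0.8, [0, 0, 0], 0], [0.8, [0, 0, 0], 0]])

```text
t: 3.12
ee_pos: [577.3, 112.0, 160.2]
orientation: [-3.135, -0.204, -0.002]
ft_force: [0.9, -1.2, 0.4]
width: 17.7
grasp_force: 0.0
```

```bash
cat > st.py <<'E'
from h import *
import sys
# strap height from side picture: vertical shift of strap's far end (with foot) vs start
def shift(i0,i1,box):
    x0,y0,x1,y1=box; t=i0[y0:y1,x0:x1]; w=i1[y0-10:y1+18,x0-3:x1+3]
    r=cv2.matchTemplate(w,t,cv2.TM_CCOEFF_NORMED); _,m,_,(cx,cy)=cv2.minMaxLoc(r)
    s=0
    if 0<cy<r.shape[0]-1:
        a,b,c=r[cy-1:cy+2,cx]; s=(a-c)/(2*(a-2*b+c))
    return cy-10+s,m
o=ctrl.get_obs(); np.set_printoptions(precision=2,suppress=True)
n=np.array(o["orientation"]);yaw=np.degrees(2*np.arctan2(n[1],n[0]))-7.3
p=o["ee_pos"]-[523,104.7,0]; th=np.degrees(np.arctan2(p[1],p[0]))-7.4; r=np.hypot(*p[:2])
f=o["ft_force"]; ft=(-p[1]*f[0]+p[0]*f[1])/r
i0=cv2.imread("pics/side0.png"); i=ctrl.get_image("side"); cv2.imwrite("pics/last.png",i)
print("t",o["t"],"ee",o["ee_pos"],"r %.1f th %.1f yaw %.1f"%(r,th,(yaw+180)%360-180),"F",f,"tang %.2f mz %.2f"%(ft,o["moment"][2]),"w %.1f g %.1f q6 %.2f"%(o["width"],o["grasp_force"],o["qpos"][5]))
for b in[(223,206,238,225),(282,196,299,213)]: d,m=shift(i0,i,b); print("  strap dz %.1f mm (match %.2f)"%(-d*2.92/5*5*.2*5/1.0/ (1.72*.0+1) *.585 if 0 else -d*2.9,m))
E
python3 st.py
```

```text
t 3.1167 ee [577.29 112.04 160.23] r 54.8 th 0.3 yaw 0.2 F [ 0.85 -1.19  0.38] tang -1.29 mz 0.05 w 17.7 g 0.0 q6 1.61
  strap dz 0.0 mm (match 1.00)
  strap dz -0.2 mm (match 0.96)
```

```bash
cat > arc.py <<'E'
import numpy as np,sys
# arc.py from_deg to_deg n : shifts on r=55 circle, angles relative to the start bar (7.4 deg world)
a,b,n=float(sys.argv[1]),float(sys.argv[2]),int(sys.argv[3])
f=lambda d:55*np.array([np.cos(np.radians(7.4+d)),np.sin(np.radians(7.4+d))])
print([(*(f(a+(b-a)*k/n)-f(a)).round(1).tolist(),round((b-a)*k/n,1)) for k in range(1,n+1)])
E
sed -i 's/print("  strap.*/print("  strap dz %.1f mm (match %.2f)"%(-d*2.9,m))/' st.py
for k in 0 40 80 120; do python3 arc.py $k $((k+40)) 10; done
```

```text
[(-0.6, 3.8, 4.0), (-1.5, 7.5, 8.0), (-2.7, 11.2, 12.0), (-4.1, 14.8, 16.0), (-5.7, 18.2, 20.0), (-7.6, 21.6, 24.0), (-9.7, 24.8, 28.0), (-12.0, 27.8, 32.0), (-14.6, 30.7, 36.0), (-17.3, 33.4, 40.0)]
[(-2.9, 2.5, 4.0), (-6.0, 4.8, 8.0), (-9.2, 6.9, 12.0), (-12.6, 8.7, 16.0), (-16.1, 10.3, 20.0), (-19.7, 11.6, 24.0), (-23.4, 12.7, 28.0), (-27.1, 13.6, 32.0), (-30.9, 14.2, 36.0), (-34.7, 14.5, 40.0)]
[(-3.8, 0.0, 4.0), (-7.7, -0.2, 8.0), (-11.5, -0.7, 12.0), (-15.2, -1.4, 16.0), (-18.9, -2.5, 20.0), (-22.6, -3.7, 24.0), (-26.1, -5.3, 28.0), (-29.5, -7.0, 32.0), (-32.8, -9.0, 36.0), (-35.9, -11.3, 40.0)]
[(-3.0, -2.4, 4.0), (-5.8, -5.1, 8.0), (-8.4, -7.9, 12.0), (-10.7, -10.9, 16.0), (-12.9, -14.1, 20.0), (-14.9, -17.4, 24.0), (-16.6, -20.8, 28.0), (-18.1, -24.3, 32.0), (-19.3, -28.0, 36.0), (-20.3, -31.7, 40.0)]
```

>>> servo_tool(plan=[[0.8, [-0.6, 3.8, 0], 4], [0.8, [-1.5, 7.5, 0], 8], [0.8, [-2.7, 11.2, 0], 12], [0.8, [-4.1, 14.8, 0], 16], [0.8, [-5.7, 18.2, 0], 20], [0.8, [-5.7, 18.2, 0], 20]])

```text
t: 3.67
ee_pos: [572.4, 129.8, 161.0]
orientation: [3.049, 0.751, 0.005]
ft_force: [1.3, -1.2, 1.1]
width: 17.6
grasp_force: 0.9
```

```bash
python3 st.py; python3 arc.py 20 40 5;python3 arc.py 40 60 5
```

```text
t 3.6667 ee [572.41 129.78 161.03] r 55.4 th 19.5 yaw 20.4 F [ 1.27 -1.16  1.07] tang -1.61 mz -0.01 w 17.6 g 0.9 q6 1.29
  strap dz 2.3 mm (match 0.95)
  strap dz 2.7 mm (match 0.99)
[(-1.9, 3.3, 4.0), (-4.0, 6.5, 8.0), (-6.3, 9.6, 12.0), (-8.9, 12.5, 16.0), (-11.6, 15.2, 20.0)]
[(-2.9, 2.5, 4.0), (-6.0, 4.8, 8.0), (-9.2, 6.9, 12.0), (-12.6, 8.7, 16.0), (-16.1, 10.3, 20.0)]
```

The strap rose about 2.5 mm, so the screw started on a ramp just above a notch. I'll turn gently clockwise to drop into that notch and test it.

```bash
python3 arc.py 20 -10 10; python3 arc.py -10 -20 5; python3 arc.py -20 -30 5;python3 arc.py -30 -40 5; python3 arc.py -40 -50 5
```

```text
[(1.3, -2.6, -3.0), (2.4, -5.2, -6.0), (3.4, -8.0, -9.0), (4.2, -10.7, -12.0), (4.9, -13.5, -15.0), (5.4, -16.3, -18.0), (5.8, -19.2, -21.0), (6.1, -22.0, -24.0), (6.2, -24.9, -27.0), (6.1, -27.8, -30.0)]
[(-0.1, -1.9, -2.0), (-0.3, -3.8, -4.0), (-0.6, -5.7, -6.0), (-0.9, -7.6, -8.0), (-1.3, -9.5, -10.0)]
[(-0.5, -1.9, -2.0), (-1.0, -3.7, -4.0), (-1.5, -5.5, -6.0), (-2.2, -7.4, -8.0), (-2.9, -9.1, -10.0)]
[(-0.8, -1.8, -2.0), (-1.6, -3.5, -4.0), (-2.5, -5.2, -6.0), (-3.4, -6.9, -8.0), (-4.4, -8.5, -10.0)]
[(-1.1, -1.6, -2.0), (-2.2, -3.2, -4.0), (-3.4, -4.7, -6.0), (-4.6, -6.2, -8.0), (-5.8, -7.6, -10.0)]
```

>>> servo_tool(plan=[[0.8, [1, -2.6, 0], -3], [0.8, [2, -5.2, 0], -6], [0.8, [2.9, -7.8, 0], -9], [0.8, [3.6, -10.6, 0], -12], [0.8, [4.3, -13.3, 0], -15], [0.8, [4.9, -16.1, 0], -18], [0.8, [5.3, -19, 0], -21], [0.8, [5.3, -19, 0], -21]])

```text
t: 4.38
ee_pos: [576.3, 111.0, 159.5]
orientation: [-3.137, -0.172, 0.001]
ft_force: [-0.6, 0.4, 0.2]
width: 17.1
grasp_force: 0.0
```

```bash
python3 st.py
```

```text
t 4.3833 ee [576.28 111.01 159.54] r 53.7 th -0.7 yaw -1.0 F [-0.63  0.42  0.23] tang 0.49 mz 0.00 w 17.1 g 0.0 q6 1.63
  strap dz -0.1 mm (match 0.99)
  strap dz -0.4 mm (match 0.94)
```

>>> servo_tool(plan=[[0.8, [0.3, -2.9, 0], -3], [0.8, [0.4, -5.8, -1], -6], [0.8, [0.3, -8.6, -2], -9], [0.8, [0.1, -11.5, -3], -12], [0.8, [-0.3, -14.3, -4], -15], [0.8, [-0.3, -14.3, -4], -15]])

```text
t: 4.93
ee_pos: [576.2, 96.9, 155.8]
orientation: [-3.132, 0.235, -0.0]
ft_force: [-0.2, -0.0, -0.5]
width: 17.5
grasp_force: 0.0
```

```bash
python3 st.py
```

```text
t 4.9333 ee [576.22  96.94 155.77] r 53.8 th -15.7 yaw -15.9 F [-0.19 -0.05 -0.54] tang -0.07 mz 0.00 w 17.5 g 0.0 q6 1.87
  strap dz -0.8 mm (match 0.97)
  strap dz -1.4 mm (match 0.86)
```

```bash
python3 arc.py -16 -31 5; python3 arc.py -31 -41 5;  python3 arc.py -31 -46 5
```

```text
[(-0.5, -2.8, -3.0), (-1.2, -5.6, -6.0), (-2.0, -8.4, -9.0), (-2.9, -11.1, -12.0), (-4.0, -13.8, -15.0)]
[(-0.8, -1.7, -2.0), (-1.7, -3.5, -4.0), (-2.6, -5.1, -6.0), (-3.6, -6.8, -8.0), (-4.6, -8.4, -10.0)]
[(-1.2, -2.6, -3.0), (-2.6, -5.1, -6.0), (-4.1, -7.6, -9.0), (-5.7, -10.0, -12.0), (-7.4, -12.3, -15.0)]
```

>>> servo_tool(plan=[[0.8, [-0.5, -2.8, -1], -3], [0.8, [-1.1, -5.6, -2], -6], [0.8, [-1.9, -8.4, -2], -9], [0.8, [-2.8, -11.1, -2], -12], [0.8, [-2.8, -11.1, -2], -12]])

```text
t: 5.4
ee_pos: [574.4, 89.8, 154.6]
orientation: [-3.084, 0.561, -0.003]
ft_force: [0.4, 17.9, 2.3]
width: 18.0
grasp_force: 8.9
```

```bash
python3 st.py
```

```text
t 5.4 ee [574.35  89.77 154.63] r 53.5 th -23.6 yaw -27.9 F [ 0.37 17.94  2.33] tang 17.32 mz 0.19 w 18.0 g 8.9 q6 2.06
  strap dz -0.9 mm (match 0.97)
  strap dz -1.6 mm (match 0.85)
```

It binds at an unchanged height, so this is the false notch. I'll back off anticlockwise at once and go looking for the true one.

>>> servo_tool(plan=[[0.8, [2, 5.2, 0], 6], [0.8, [3.2, 9.1, 1], 10], [0.8, [4, 13, 2], 14], [0.8, [4.5, 16.8, 3], 18]])

```text
t: 5.78
ee_pos: [577.4, 102.7, 156.4]
orientation: [3.14, -0.059, -0.002]
ft_force: [0.0, -2.2, -1.5]
width: 17.6
grasp_force: 0.9
```

```bash
python3 st.py; python3 arc.py -28 -10 6; python3 arc.py -10 30 10; python3 arc.py 30 50 5;  python3 arc.py 50 60 3; python3 arc.py 60 70 3; python3 arc.py 70 80 3;  python3 arc.py 80 90 3
```

```text
t 5.7833 ee [577.44 102.67 156.37] r 54.5 th -9.5 yaw -9.5 F [ 0.01 -2.25 -1.48] tang -2.24 mz 0.01 w 17.6 g 0.9 q6 1.77
  strap dz -0.8 mm (match 0.97)
  strap dz -1.3 mm (match 0.82)
[(0.9, 2.7, 3.0), (1.7, 5.5, 6.0), (2.4, 8.3, 9.0), (2.9, 11.1, 12.0), (3.3, 14.0, 15.0), (3.5, 16.9, 18.0)]
[(0.0, 3.8, 4.0), (-0.2, 7.7, 8.0), (-0.7, 11.5, 12.0), (-1.4, 15.2, 16.0), (-2.5, 18.9, 20.0), (-3.7, 22.6, 24.0), (-5.3, 26.1, 28.0), (-7.0, 29.5, 32.0), (-9.0, 32.8, 36.0), (-11.3, 35.9, 40.0)]
[(-2.4, 3.0, 4.0), (-5.1, 5.8, 8.0), (-7.9, 8.4, 12.0), (-10.9, 10.7, 16.0), (-14.1, 12.9, 20.0)]
[(-2.7, 1.6, 3.3), (-5.6, 3.1, 6.7), (-8.5, 4.4, 10.0)]
[(-3.0, 1.1, 3.3), (-6.0, 2.1, 6.7), (-9.1, 2.9, 10.0)]
[(-3.1, 0.6, 3.3), (-6.3, 1.0, 6.7), (-9.5, 1.3, 10.0)]
[(-3.2, 0.1, 3.3), (-6.4, -0.1, 6.7), (-9.6, -0.4, 10.0)]
```

>>> servo_tool(plan=[[0.8, [0, 3.8, 0.5], 4], [0.8, [-0.2, 7.7, 1], 8], [0.8, [-0.7, 11.5, 1.5], 12], [0.8, [-1.4, 15.2, 2], 16], [0.8, [-2.5, 18.9, 3], 20], [0.8, [-3.7, 22.6, 4], 24], [0.8, [-5.3, 26.1, 5], 28], [0.8, [-7, 29.5, 6], 32], [0.8, [-9, 32.8, 6], 36], [0.8, [-11.3, 35.9, 6], 40]])

```text
t: 6.67
ee_pos: [567.3, 137.6, 163.1]
orientation: [2.971, 1.015, 0.001]
ft_force: [1.6, -8.1, 4.2]
width: 17.9
grasp_force: 3.9
```

```bash
python3 st.py
```

```text
t 6.6667 ee [567.29 137.56 163.09] r 55.1 th 29.2 yaw 30.4 F [ 1.56 -8.1   4.18] tang -7.44 mz -0.09 w 17.9 g 3.9 q6 1.13
  strap dz 4.1 mm (match 0.81)
  strap dz 4.8 mm (match 0.96)
```

>>> servo_tool(plan=[[0.8, [-2.4, 3, 0], 4], [0.8, [-5.1, 5.8, 0], 8], [0.8, [-7.9, 8.4, 0], 12], [0.8, [-7.9, 8.4, 0], 12]])

```text
t: 7.05
ee_pos: [559.8, 146.7, 163.6]
orientation: [2.85, 1.318, 0.004]
ft_force: [1.1, -0.8, 0.8]
width: 17.4
grasp_force: 0.7
```

```bash
python3 st.py; python3 arc.py 42 54 4; python3 arc.py 54 66 4;  python3 arc.py 66 78 4;  python3 arc.py 78 90 4
```

```text
t 7.05 ee [559.76 146.75 163.64] r 55.8 th 41.4 yaw 42.3 F [ 1.13 -0.8   0.78] tang -1.38 mz 0.02 w 17.4 g 0.7 q6 0.94
  strap dz 7.6 mm (match 0.78)
  strap dz 6.9 mm (match 0.95)
[(-2.2, 1.8, 3.0), (-4.6, 3.5, 6.0), (-7.0, 5.1, 9.0), (-9.5, 6.5, 12.0)]
[(-2.6, 1.3, 3.0), (-5.2, 2.5, 6.0), (-7.9, 3.5, 9.0), (-10.6, 4.4, 12.0)]
[(-2.8, 0.8, 3.0), (-5.6, 1.4, 6.0), (-8.4, 1.8, 9.0), (-11.3, 2.1, 12.0)]
[(-2.9, 0.2, 3.0), (-5.8, 0.2, 6.0), (-8.6, 0.0, 9.0), (-11.5, -0.3, 12.0)]
```

>>> servo_tool(plan=[[0.8, [-2.2, 1.8, 0.5], 3], [0.8, [-4.6, 3.5, 1], 6], [0.8, [-7, 5.1, 1], 9], [0.8, [-9.5, 6.5, 1], 12], [0.8, [-9.5, 6.5, 1], 12]])

```text
t: 7.52
ee_pos: [548.9, 153.6, 163.6]
orientation: [-2.7, -1.606, 0.0]
ft_force: [0.3, 0.2, -0.1]
width: 17.3
grasp_force: 0.1
```

```bash
python3 st.py
```

```text
t 7.5167 ee [548.88 153.65 163.58] r 55.4 th 54.7 yaw 54.2 F [ 0.34  0.18 -0.06] tang -0.22 mz 0.00 w 17.3 g 0.1 q6 0.75
  strap dz 8.1 mm (match 0.70)
  strap dz 7.9 mm (match 0.96)
```

>>> servo_tool(plan=[[0.8, [-2.6, 1.3, 0], 3], [0.8, [-5.2, 2.5, 0], 6], [0.8, [-7.9, 3.5, 0], 9], [0.8, [-10.6, 4.4, 0], 12], [0.8, [-10.6, 4.4, 0], 12]])

```text
t: 7.98
ee_pos: [537.8, 157.8, 163.3]
orientation: [-2.518, -1.878, 0.002]
ft_force: [0.2, 0.1, 0.3]
width: 17.8
grasp_force: 0.0
```

```bash
python3 st.py
```

```text
t 7.9833 ee [537.77 157.76 163.28] r 55.1 th 67.1 yaw 66.1 F [0.24 0.09 0.29] tang -0.21 mz -0.01 w 17.8 g 0.0 q6 0.55
  strap dz 1.3 mm (match 0.94)
  strap dz 1.6 mm (match 0.95)
```

>>> servo_tool(plan=[[0.8, [0, 0, -3], 0], [0.8, [0, 0, -5], 0], [0.8, [0, 0, -5], 0]])

```text
t: 8.28
ee_pos: [538.3, 157.6, 158.0]
orientation: [-2.519, -1.877, 0.001]
ft_force: [0.2, 0.3, 0.9]
width: 17.6
grasp_force: 0.0
```

```bash
python3 st.py; for a in 66 54 42 30 18 6 -6 -18; do python3 arc.py $a $((a-12)) 4; done
```

```text
t 8.2833 ee [538.33 157.63 158.04] r 55.1 th 66.5 yaw 66.1 F [0.21 0.29 0.92] tang -0.12 mz 0.02 w 17.6 g 0.0 q6 0.55
  strap dz -0.9 mm (match 0.97)
  strap dz -1.0 mm (match 0.97)
[(2.7, -0.9, -3.0), (5.4, -1.9, -6.0), (8.1, -3.1, -9.0), (10.6, -4.4, -12.0)]
[(2.5, -1.4, -3.0), (4.9, -3.0, -6.0), (7.2, -4.7, -9.0), (9.5, -6.5, -12.0)]
[(2.1, -1.9, -3.0), (4.2, -4.0, -6.0), (6.1, -6.1, -9.0), (7.9, -8.4, -12.0)]
[(1.7, -2.3, -3.0), (3.3, -4.8, -6.0), (4.7, -7.2, -9.0), (6.0, -9.8, -12.0)]
[(1.2, -2.6, -3.0), (2.2, -5.3, -6.0), (3.1, -8.1, -9.0), (3.8, -10.8, -12.0)]
[(0.6, -2.8, -3.0), (1.0, -5.7, -6.0), (1.3, -8.5, -9.0), (1.5, -11.4, -12.0)]
[(-0.0, -2.9, -3.0), (-0.2, -5.8, -6.0), (-0.5, -8.6, -9.0), (-0.9, -11.5, -12.0)]
[(-0.6, -2.8, -3.0), (-1.4, -5.6, -6.0), (-2.2, -8.3, -9.0), (-3.3, -11.0, -12.0)]
```

It has dropped into the next notch. I'll turn clockwise gently.

>>> servo_tool(plan=[[0.8, [2.7, -0.9, 0], -3], [0.8, [5.4, -1.9, 0], -6], [0.8, [8.1, -3.1, 0], -9], [0.8, [10.6, -4.4, -1], -12], [0.8, [10.6, -4.4, -1], -12]])

```text
t: 8.75
ee_pos: [549.4, 153.2, 157.5]
orientation: [-2.703, -1.602, 0.0]
ft_force: [0.7, -0.1, 0.7]
width: 17.8
grasp_force: 0.0
```

```bash
python3 st.py
```

```text
t 8.75 ee [549.44 153.22 157.52] r 55.3 th 54.0 yaw 54.0 F [ 0.69 -0.08  0.69] tang -0.65 mz 0.00 w 17.8 g 0.0 q6 0.75
  strap dz -1.0 mm (match 0.82)
  strap dz -1.4 mm (match 0.94)
```

>>> servo_tool(plan=[[0.8, [1.7, -0.9, 0], -2], [0.8, [3.3, -1.9, 0], -4], [0.8, [3.3, -1.9, 0], -4]])

```text
t: 9.05
ee_pos: [552.6, 151.4, 157.6]
orientation: [2.755, 1.51, -0.0]
ft_force: [1.1, 0.0, 0.8]
width: 17.8
grasp_force: 0.0
```

```bash
python3 st.py
```

```text
t 9.05 ee [552.55 151.41 157.63] r 55.3 th 50.3 yaw 50.2 F [1.12 0.05 0.76] tang -0.92 mz 0.01 w 17.8 g 0.0 q6 0.81
  strap dz -1.6 mm (match 0.80)
  strap dz -2.0 mm (match 0.97)
```

```bash
for a in 50 44 32 20 8 -4; do python3 arc.py $a $((a-12)) 6; done
```

```text
[(1.6, -1.1, -2.0), (3.2, -2.2, -4.0), (4.7, -3.4, -6.0), (6.2, -4.6, -8.0), (7.6, -5.8, -10.0), (9.0, -7.2, -12.0)]
[(1.5, -1.2, -2.0), (2.9, -2.5, -4.0), (4.3, -3.8, -6.0), (5.6, -5.2, -8.0), (6.9, -6.6, -10.0), (8.2, -8.1, -12.0)]
[(1.2, -1.5, -2.0), (2.3, -3.0, -4.0), (3.4, -4.6, -6.0), (4.4, -6.3, -8.0), (5.4, -7.9, -10.0), (6.3, -9.6, -12.0)]
[(0.9, -1.7, -2.0), (1.6, -3.5, -4.0), (2.4, -5.2, -6.0), (3.0, -7.0, -8.0), (3.7, -8.9, -10.0), (4.2, -10.7, -12.0)]
[(0.5, -1.9, -2.0), (0.9, -3.7, -4.0), (1.2, -5.6, -6.0), (1.5, -7.5, -8.0), (1.7, -9.4, -10.0), (1.9, -11.3, -12.0)]
[(0.1, -1.9, -2.0), (0.1, -3.8, -4.0), (0.0, -5.8, -6.0), (-0.1, -7.7, -8.0), (-0.3, -9.6, -10.0), (-0.5, -11.5, -12.0)]
```

>>> servo_tool(plan=[[0.8, [1.6, -1, -0.5], -2], [0.8, [3.2, -2.2, -1], -4], [0.8, [4.7, -3.3, -1.5], -6], [0.8, [4.7, -3.3, -1.5], -6]])

```text
t: 9.43
ee_pos: [557.3, 148.1, 156.2]
orientation: [2.83, 1.364, 0.0]
ft_force: [-0.1, 0.6, 0.3]
width: 17.2
grasp_force: 0.0
```

```bash
python3 st.py
```

```text
t 9.4333 ee [557.3  148.14 156.2 ] r 55.3 th 44.3 yaw 44.2 F [-0.1   0.61  0.29] tang 0.46 mz -0.01 w 17.2 g 0.0 q6 0.91
  strap dz -2.6 mm (match 0.85)
  strap dz -3.0 mm (match 0.99)
```

>>> servo_tool(plan=[[0.8, [1.5, -1.2, -0.3], -2], [0.8, [2.9, -2.5, -0.7], -4], [0.8, [4.3, -3.8, -1], -6], [0.8, [5.6, -5.2, -1.4], -8], [0.8, [6.9, -6.6, -1.7], -10], [0.8, [8.2, -8.1, -2], -12], [0.8, [8.2, -8.1, -2], -12]])

```text
t: 10.07
ee_pos: [565.4, 140.0, 154.2]
orientation: [2.957, 1.062, 0.0]
ft_force: [-0.2, -0.4, -0.6]
width: 17.7
grasp_force: 0.0
```

```bash
python3 st.py
```

```text
t 10.0667 ee [565.44 140.04 154.17] r 55.2 th 32.4 yaw 32.2 F [-0.16 -0.44 -0.58] tang -0.23 mz 0.01 w 17.7 g 0.0 q6 1.10
  strap dz -5.1 mm (match 0.75)
  strap dz -5.1 mm (match 0.98)
```

>>> servo_tool(plan=[[0.8, [1.2, -1.5, -0.3], -2], [0.8, [2.3, -3, -0.7], -4], [0.8, [3.4, -4.6, -1], -6], [0.8, [4.4, -6.3, -1.4], -8], [0.8, [5.4, -7.9, -1.7], -10], [0.8, [6.3, -9.6, -2], -12], [0.8, [6.3, -9.6, -2], -12]])

```text
t: 10.7
ee_pos: [571.7, 130.4, 152.2]
orientation: [3.051, 0.747, -0.0]
ft_force: [0.8, 0.3, 0.3]
width: 17.6
grasp_force: 0.0
```

```bash
python3 st.py
```

```text
t 10.7 ee [571.66 130.38 152.15] r 55.0 th 20.4 yaw 20.2 F [0.76 0.29 0.32] tang -0.09 mz -0.02 w 17.6 g 0.0 q6 1.29
  strap dz -7.0 mm (match 0.81)
  strap dz -7.4 mm (match 0.94)
```

>>> servo_tool(plan=[[0.8, [0.9, -1.7, -0.5], -2], [0.8, [1.6, -3.5, -1], -4], [0.8, [2.4, -5.2, -1.5], -6], [0.8, [3, -7, -2], -8], [0.8, [3.7, -8.9, -2.5], -10], [0.8, [4.2, -10.7, -3], -12], [0.8, [4.2, -10.7, -3], -12]])

```text
t: 11.33
ee_pos: [575.9, 119.7, 149.2]
orientation: [3.113, 0.424, 0.0]
ft_force: [0.9, -0.6, 0.2]
width: 17.7
grasp_force: 0.0
```

```bash
python3 st.py
```

```text
t 11.3333 ee [575.91 119.73 149.21] r 55.0 th 8.5 yaw 8.2 F [ 0.94 -0.61  0.22] tang -0.85 mz 0.01 w 17.7 g 0.0 q6 1.48
  strap dz -8.8 mm (match 0.85)
  strap dz -9.1 mm (match 0.96)
```

>>> servo_tool(plan=[[0.8, [0.5, -1.9, -0.5], -2], [0.8, [0.9, -3.7, -1], -4], [0.8, [1.2, -5.6, -1.5], -6], [0.8, [1.5, -7.5, -2], -8], [0.8, [1.5, -7.5, -2], -8]])

```text
t: 11.8
ee_pos: [577.4, 112.2, 147.2]
orientation: [3.135, 0.206, 0.0]
ft_force: [-0.3, 0.1, -0.2]
width: 17.5
grasp_force: 0.0
```

```bash
python3 st.py
```

```text
t 11.8 ee [577.38 112.22 147.19] r 54.9 th 0.5 yaw 0.2 F [-0.34  0.09 -0.18] tang 0.14 mz 0.01 w 17.5 g 0.0 q6 1.61
  strap dz -10.4 mm (match 0.81)
  strap dz -11.0 mm (match 0.91)
```

>>> servo_tool(plan=[[0.8, [0.1, -1.9, -0.5], -2], [0.8, [0.1, -3.8, -1], -4], [0.8, [0.1, -5.7, -1], -6], [0.8, [0.1, -5.7, -1], -6]])

```text
t: 12.18
ee_pos: [577.5, 106.5, 146.2]
orientation: [3.141, 0.042, 0.0]
ft_force: [0.3, -0.2, 0.6]
width: 17.5
grasp_force: 0.0
```

```bash
python3 st.py; python3 arc.py -6 -14 4;  python3 arc.py -14 -22 4
```

```text
t 12.1833 ee [577.47 106.54 146.19] r 54.5 th -5.5 yaw -5.8 F [ 0.35 -0.22  0.61] tang -0.23 mz -0.01 w 17.5 g 0.0 q6 1.71
  strap dz -11.3 mm (match 0.82)
  strap dz -11.9 mm (match 0.87)
[(0.0, -1.9, -2.0), (-0.0, -3.8, -4.0), (-0.2, -5.8, -6.0), (-0.3, -7.7, -8.0)]
[(-0.3, -1.9, -2.0), (-0.6, -3.8, -4.0), (-1.0, -5.7, -6.0), (-1.4, -7.5, -8.0)]
```

>>> servo_tool(plan=[[0.8, [-0.1, -1.9, 0], -2], [0.8, [-0.2, -3.8, 0], -4], [0.8, [-0.2, -3.8, 0], -4]])

```text
t: 12.48
ee_pos: [577.2, 102.7, 146.1]
orientation: [3.141, -0.068, -0.0]
ft_force: [0.5, 0.5, 0.1]
width: 17.7
grasp_force: 0.0
```

```bash
python3 st.py
```

```text
t 12.4833 ee [577.22 102.73 146.13] r 54.3 th -9.5 yaw -9.8 F [0.52 0.53 0.07] tang 0.55 mz -0.00 w 17.7 g 0.0 q6 1.77
  strap dz -12.0 mm (match 0.81)
  strap dz -12.4 mm (match 0.86)
```

>>> servo_tool(plan=[[0.8, [-0.1, -1.4, 0], -1.5], [0.8, [-0.2, -2.9, 0], -3], [0.8, [-0.2, -2.9, 0], -3]])

```text
t: 12.78
ee_pos: [577.0, 99.8, 146.1]
orientation: [3.138, -0.154, -0.0]
ft_force: [-0.1, 0.6, -0.1]
width: 17.7
grasp_force: 0.2
```

>>> servo_tool(plan=[[0.8, [-0.2, -1.4, 0], -1.5], [0.8, [-0.3, -1.9, 0], -2], [0.8, [-0.3, -1.9, 0], -2]])

```text
t: 13.03
ee_pos: [576.8, 98.5, 146.2]
orientation: [-3.134, 0.208, -0.0]
ft_force: [0.9, 5.1, -0.6]
width: 17.3
grasp_force: 2.3
```

```bash
python3 st.py; python3 arc.py -15 -21 6
```

```text
t 13.0333 ee [576.8   98.54 146.17] r 54.2 th -13.9 yaw -14.9 F [ 0.95  5.12 -0.61] tang 5.20 mz -0.01 w 17.3 g 2.3 q6 1.85
  strap dz -12.4 mm (match 0.80)
  strap dz -13.0 mm (match 0.84)
[(-0.1, -1.0, -1.0), (-0.3, -1.9, -2.0), (-0.5, -2.8, -3.0), (-0.6, -3.8, -4.0), (-0.8, -4.7, -5.0), (-1.1, -5.7, -6.0)]
```

>>> servo_tool(plan=[[0.8, [-0.1, -0.7, 0], -0.5], [0.8, [-0.2, -1.3, 0], -1], [0.8, [-0.2, -1.3, 0], -1]])

```text
t: 13.33
ee_pos: [576.6, 97.9, 146.2]
orientation: [-3.131, 0.235, -0.0]
ft_force: [1.2, 9.3, -2.0]
width: 17.7
grasp_force: 4.5
```

```bash
python3 st.py
```

```text
t 13.3333 ee [576.63  97.93 146.16] r 54.1 th -14.6 yaw -15.9 F [ 1.17  9.31 -2.04] tang 9.38 mz 0.06 w 17.7 g 4.5 q6 1.87
  strap dz -12.3 mm (match 0.80)
  strap dz -12.8 mm (match 0.85)
```

It has stopped hard at home: 9.4 N on the bar, the height no longer changing, and about 1.4 rad from the notch. I'll centre, open and lift clear.

>>> servo_tool(plan=[[0.8, [0.3, 1.8, 0], 2], [0.74, [0.5, 3.6, 0], 3], [0.68, [0.5, 3.6, 0], 3], [0.68, [0.5, 3.6, 0], 3], [0.68, [0.5, 3.6, 5], 3], [0.68, [0.5, 3.6, 15], 3], [0.68, [0.5, 3.6, 35], 3], [0.68, [0.5, 3.6, 65], 3], [0.68, [0.5, 3.6, 95], 3], [0.68, [0.5, 3.6, 95], 3]])

```text
t: 14.22
ee_pos: [580.5, 100.6, 248.1]
orientation: [-3.136, 0.153, -0.016]
ft_force: [0.7, -0.0, 1.3]
width: 27.9
grasp_force: 0.0
```

```bash
python3 st.py; python3 - <<'E'
import cv2,numpy as np
a=cv2.imread("pics/side0.png")[170:290,190:340];b=cv2.imread("pics/last.png")[170:290,190:340]
cv2.imwrite("pics/cmp.png",np.hstack([cv2.resize(x,(400,320),interpolation=2) for x in(a,b)]))
E
```

```text
t 14.2167 ee [580.48 100.61 248.12] r 57.6 th -11.5 yaw -12.9 F [ 0.69 -0.01  1.31] tang 0.04 mz 0.02 w 27.9 g 0.0 q6 1.82
  strap dz -12.4 mm (match 0.80)
  strap dz -13.0 mm (match 0.90)
```

View pics/cmp.png

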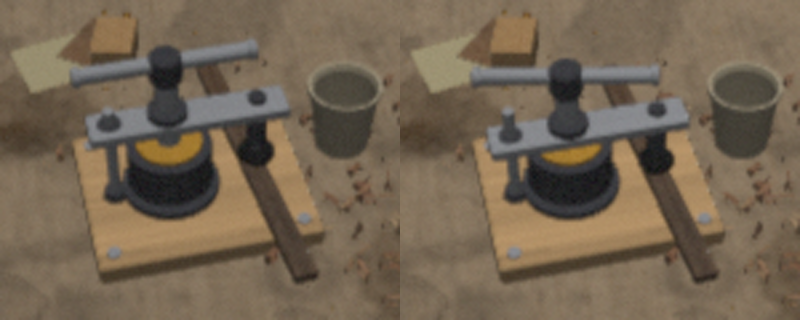

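The right half shows the strap lowered, with the foot at (655,160) pressed on the strip. The strip, cup and block haven't moved, and the gripper is well clear.

>>> servo_tool(plan=[[0.68, [0, 0, 0], 0], [0.68, [0, 0, 0], 0], [0.68, [0, 0, 0], 0], [0.68, [0, 0, 0], 0]])

```text
t: 14.6
ee_pos: [576.4, 100.1, 240.0]
orientation: [3.137, -0.152, -0.003]
ft_force: [0.1, -0.5, -0.3]
width: 27.8
grasp_force: 0.0
```

```bash
python3 -c "
from workcell import ctrl; print(ctrl.close_job())"
```

```text
the job is handed in; nothing more can be done
None
```

The screw is home with the foot clamping the strip and the handle released at 14.6 s; the first (false) notch bound at about 0.93 N m, right at the insert's slip limit, before I backed off to the true start, and I couldn't see whether the insert shifted.

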